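# Bring the red-lidded spice round to the front of the carousel

## Robot

A 6-joint arm with a two-finger parallel gripper is mounted at the origin on the work surface. World frame = base frame: x ahead of the robot, y to its left, z up, the work surface at z = 0. Lengths are in m, angles in degrees, forces in N, time in s.
With the tool pointing down it reaches from about 0.375 to 0.9 m from the base axis. Payload 3.1 kg.
Tool frame: the origin (TCP) lies at the very end of the fingers, on their centre line; the grasp point (between the pads) lies 19 mm behind it (grip_point_offset is the distance from the TCP to the grasp point, in m); y points along the fingers, x is the direction in which the jaws open and shut, and the axes are right-handed (so a half turn about y gives the same grasp; the last joint's range is limited). The gripper opens to 87 mm and grips with 3 to 60 N. Pads are 19 mm wide; open, the fingers measure 117 mm over their backs; the gripper's body (75 mm by 190 mm) begins 51 mm behind the grasp point.
Start: joints at [59.272, 30.224, 82.088, -0, 67.689, -10.227], TCP at [0.219, 0.585, 0.223] pointing down, gripper open.
Joint ranges: [-176.69, 176.69], [-43.24, 126.21], [12.49, 139.97], [-82, 262], [0, 151.66], [-163.58, 163.58]. Speed limits (degrees/s): [159.86, 159.86, 180, 180, 180, 180].

## Interface

Orientations are given as a 3x3 rotation matrix whose columns are the frame's x, y, z axes.
In Python, from rig import * gives the robot as it stands.
- The arm moves only by the tool send_rows, never from a script. Its argument "moves" is text: rows parted by semicolons, each of 5 numbers parted by spaces: the finger opening in mm, from 0 to 87, then the shift along the tool's x, y, z in mm, then the turn about the tool's y in degrees. In form: fingers dx dy dz yaw; .... A call has 1 to 20 rows; each row shifts and turns the commanded pose from where the row before left it, along the tool's axes as they then stand; what a row does not reach is not made up. A row lasts 1/12 s, in which the tool goes at most 41.7 mm and 7.16 degrees, less where a joint would pass 70% of its speed; a pose out of reach is approached as far as the arm can. A call is refused whole if a number of a shift passes 41.7 or a number of a turn 7.16, either way. A call with a gripper value outside its range is refused whole. The fingers move at their own pace and stop on an object; the grip force is fixed at half the most. Time passes only in rows, so rows that do not move let the fingers close. It gives the time, the measured TCP pose, the force and the opening at its end, in the units of the state.
- read_state(): the state, without advancing time (a new reading comes with each control period).
- capture(name): name is "scene" or "side" or "wrist"; returns a dict with "image" (384x512x3 uint8, blue, green, red), "z_map" (384x512 float32, m along the optical axis (not along the pixel's ray), 0 where there is no reading), "mtx" (3x3 intrinsics, pixels), "origin" and "rotation" of the camera in the world; the wrist camera has in their place "tool_from_camera" (4x4, takes a point from camera to tool coordinates, whose origin is the TCP and whose axes are the tool frame's). Camera axes: x right, y up, looking along -z (the intrinsics and any distortion apply to the point x, -y, -z); pixel columns grow to the right and rows downward; lengths in m; the calibration is good to about 2 mm. A picture is of the moment at which its call begins: read the wrist's pose just before it.
- hand_in(): hands the job in, once; it reports no verdict.
Trained networks look in a picture, given as the dict that the camera call returned (one of the last four; its "shot" number tells which), for a name from the list of things; names that differ only in an ending like _2 or _b are one class to them, and where a whole thing is asked for, a point or a joint stands for the part that bears it (a point fixed in the world has none). Each returns a list of dicts, best first, with "p" (0 to 1); they miss things now and then, are a little off and sometimes report something else, mostly with a low value. They report only what shows in the picture. A call takes as long as a camera call. They do not tell look-alikes from the thing itself.
- search_frame(picture, name): "bbox" ([left, top, right, bottom] in pixels, round what is visible of it).
- masks_of(picture, name): "region" (384x512 bool, what is visible of it) and "bbox" ([left, top, right, bottom] in pixels, round what is visible of it).
- mark_of(picture, name): "pixel" ([row, column] in pixels: a listed point, or the origin of a listed thing).
The state is a dict: "time_s": time; "joint_positions": joint angles; "qvel": joint speeds; "tau": joint torques, N m; "position": TCP position; "tcp_rot": TCP orientation; "force": force on the tool from outside, world axes, zero at the start; "moment": the same for the moment, N m; "opening": opening from 0.0 (shut) to 1.0 (fully open).
Only numpy, scipy, OpenCV 4.12 (cv2) and the standard library are available. Lean on these libraries where they do the work, as an engineer would, in place of code of your own. Each camera call takes 0.05 s, during which the arm holds its last target. There are 200 camera calls.

## Task

Turn the spice carousel by pushing gently at its rim with the fingers (knobs stand there for that; push them, do not pinch them) until the jar with the red lid stands at the front, in line with the blue arrow on the counter. Do not touch, lift or tip any of the jars, and leave the other things on the counter where they are. When it is done, leave the tray at rest and draw the hand clear.

Things in the scene. Friction and masses are not known exactly. Their poses are not given: they have to be found in the camera images.
- stand: White fixed foot of the spice carousel, 220 mm across, 16 mm high; cannot be moved. Origin: on the tray's vertical axis, at counter height. Its own -x direction is the carousel's front, roughly towards the robot (within 0.5 rad): there a flat blue arrow, 5 mm thick, lies on the counter pointing at the axis, from under the tray's edge out to about 225 mm from the axis.
- tray (a joint): Turn of the round tray about the stand's axis, rad, positive anticlockwise from above; several turns either way are free. At 0 knob 0 stands at the front, over the arrow. About 1.5 N sideways on a knob turns it (drag 0.2 N m); it stops at once when no longer pushed gently, and the jars ride round with it. Knob positions say nothing about where the jars stand.
- tray_top (a point): Centre of the wooden tray's flat top with its cork liner, on the axis, 34 mm above the counter. Tray 304 mm across, edge 16 mm thick (underside 18 mm above the counter).
- knob0_top (a point): Centre of the top of finger knob 0, 84 mm above the counter, 140 mm from the axis. Six like knobs, upright dark-wood cylinders 20 mm across and 50 mm tall, stand on the tray's rim at this radius, every 60 degrees; between neighbours 120 mm is free.
- jar_white: Loose spice jar with a white lid standing on the tray about 68 mm (60 to 77 mm) from the tray's axis. Round, 43 mm across, 60 mm tall (lid top 94 mm above the counter), 0.08 to 0.17 kg. Origin: centre of its underside (34 mm above the counter).
- jar_red: Loose spice jar with a red lid (the only red lid; the jar wanted at the front) standing on the tray about 68 mm (60 to 77 mm) from the tray's axis. Round, 43 mm across, 60 mm tall (lid top 94 mm above the counter), 0.08 to 0.17 kg. Origin: centre of its underside (34 mm above the counter).
- jar_green: Loose spice jar with a green lid standing on the tray about 68 mm (60 to 77 mm) from the tray's axis. Round, 43 mm across, 60 mm tall (lid top 94 mm above the counter), 0.08 to 0.17 kg. Origin: centre of its underside (34 mm above the counter).
- jar_black: Loose spice jar with a black lid standing on the tray about 68 mm (60 to 77 mm) from the tray's axis. Round, 43 mm across, 60 mm tall (lid top 94 mm above the counter), 0.08 to 0.17 kg. Origin: centre of its underside (34 mm above the counter).
- jar_yellow: Loose spice jar with a yellow lid standing on the tray about 68 mm (60 to 77 mm) from the tray's axis. Round, 43 mm across, 60 mm tall (lid top 94 mm above the counter), 0.08 to 0.17 kg. Origin: centre of its underside (34 mm above the counter).
- towel_roll: Bystander: standing white paper-towel roll, 110 mm across, 225 mm tall. Origin: centre of its underside.
- tape_roll: Bystander: yellow roll of tape lying flat, 100 mm across, 48 mm high. Origin: centre of its underside.
- tea_tin: Bystander: dark blue round tea tin, 82 mm across, 135 mm tall. Origin: centre of its underside.
- pill_bottle: Bystander: amber bottle with black cap, 52 mm across, 95 mm tall. Origin: centre of its underside.
Not all that is in view belongs to the job. Of the things like the jar_green, leave any that is purple; of the rest the smaller one is meant.

How it is judged (in metres and radians):
On the way:
1. the fingers push the carousel (contact force between the fingers and stand above 0.3 N), for 0.1 s.
At the end, for the whole second after the job is handed in: The red-lidded jar is on the front side of the tray, its centre within 15 mm sideways of the line from the axis along the arrow; all five jars stand upright (within 0.1 rad) on the tray, 45 to 95 mm from its axis, and the tray and jars are at rest (y of jar_red in the frame of stand between -0.015 and 0.015 m and x of jar_red in the frame of stand below -0.045 m and velocity of joint tray between -0.05 and 0.05 rad/s and horizontal distance between jar_white and stand between 0.045 and 0.095 m and angle between each of jar_white, jar_red, jar_green, jar_black, jar_yellow's own z axis and vertical below 0.1 rad and height (world z) of jar_white between 0.03 and 0.04 m and linear speed of each of jar_white, jar_red, jar_green, jar_black, jar_yellow below 0.02 m/s and horizontal distance between jar_red and stand between 0.045 and 0.095 m and height (world z) of jar_red between 0.03 and 0.04 m and horizontal distance between jar_green and stand between 0.045 and 0.095 m and height (world z) of jar_green between 0.03 and 0.04 m and horizontal distance between jar_black and stand between 0.045 and 0.095 m and height (world z) of jar_black between 0.03 and 0.04 m and horizontal distance between jar_yellow and stand between 0.045 and 0.095 m and height (world z) of jar_yellow between 0.03 and 0.04 m); the robot touches nothing.
It fails at once if a jar is touched by the robot (more than a brush of 0.5 N) (contact force between any of the fingers, the arm and jar_white above 0.5 N or contact force between any of the fingers, the arm and jar_red above 0.5 N or contact force between any of the fingers, the arm and jar_green above 0.5 N or contact force between any of the fingers, the arm and jar_black above 0.5 N or contact force between any of the fingers, the arm and jar_yellow above 0.5 N).
It fails at once if a jar is lifted off the tray by more than 15 mm, or tipped by more than 0.35 rad (height (world z) of any of jar_white, jar_red, jar_green, jar_black, jar_yellow above 0.049 m or angle between any of jar_white, jar_red, jar_green, jar_black, jar_yellow's own z axis and vertical above 0.35 rad).
It fails at once if the tray is flung round (faster than 3 rad/s) (velocity of joint tray above 3 rad/s or velocity of joint tray below -3 rad/s).
It fails at once if the carousel (foot, tray or a knob) is pinched or pressed hard by the fingers (over 30 N) (contact force between the fingers and stand above 30 N).
It fails at once if the towel roll, tape roll, tea tin or pill bottle is moved by more than 15 mm (distance of any of towel_roll, tape_roll, tea_tin, pill_bottle from where it was at the start of the episode above 0.015 m).
It also fails if it takes over 48 s, if anything falls off the work surface, if the arm or the gripper's body presses on something with over 40 N, if the wrist force passes 120 N, or if a joint passes its speed limit or range.

## Working session

There is one attempt and no reset: what is moved stays moved. The work goes in short steps, Python scripts to look and compute and a tool call to move; the robot and the scene stay as the last step left them, time stands still between calls to the robot, and variables do not carry over. Pictures are saved under pics/ and viewed, about 8 in all and at most 12, crops included, and the job is handed in when it is done.

Besides the shell and the picture viewer there is one more tool, called in YAML: its name, and indented under it one key for each argument. send_rows: Moves the arm, as the interface text tells. Its arguments: {"type":"object","properties":{"moves":{"type":"string"}},"required":["moves"]}

```bash
mkdir -p pics; ls
cat > h.py <<'E'
from rig import *
import numpy as np, cv2
def world(c,z=None):
    h,w=c["z_map"].shape; v,u=np.mgrid[0:h,0:w]; d=c["z_map"]; K=c["mtx"]
    P=np.stack([(u-K[0,2])/K[0,0]*d,-(v-K[1,2])/K[1,1]*d,-d],-1)
    return P@np.array(c["rotation"]).T+np.array(c["origin"])
def plane(c,row,col,z):
    K=c["mtx"]; r=np.array(c["rotation"])@np.array([(col-K[0,2])/K[0,0],-(row-K[1,2])/K[1,1],-1]); o=np.array(c["origin"])
    return o+r*(z-o[2])/r[2]
E
python3 - <<'E'
from h import *
s=read_state(); print(s["time_s"],s["position"],np.round(s["tcp_rot"],3),s["force"])
for n in ["scene","side"]:
    c=capture(n); cv2.imwrite(f"pics/{n}0.png",c["image"]); print(n,c["origin"],np.round(c["rotation"],2).tolist())
    np.save(n+"0.npy",c,allow_pickle=True)
    for t,z in [("jar_red",.034),("jar_green",.034),("jar_white",.034),("jar_black",.034),("jar_yellow",.034),("stand",0),("tray_top",.034),("knob0_top",.084),("towel_roll",0),("tape_roll",0),("tea_tin",0),("pill_bottle",0)]:
        for m in mark_of(c,t)[:4]:
            if m["p"]>.2: print(t,round(m["p"],2),np.round(m["pixel"]),np.round(plane(c,*m["pixel"],z),3))
E
```

```text
pics
0.0 [0.21847861 0.58479514 0.22158758] [[ 0.35  -0.001 -0.937]
 [ 0.937 -0.002  0.35 ]
 [-0.002 -1.     0.   ]] [-0.46468939  0.14647147 -0.0323851 ]
scene [1.15160648 0.44004026 0.79937094] [[-0.57, -0.59, 0.58], [0.82, -0.39, 0.42], [-0.02, 0.71, 0.7]]
jar_green 0.77 [251. 341.] [0.585 0.286 0.034]
jar_green 0.76 [170. 192.] [ 0.562 -0.274  0.034]
jar_green 0.66 [194. 243.] [ 0.556 -0.063  0.034]
jar_white 0.7 [168. 150.] [ 0.633 -0.399  0.034]
jar_white 0.68 [187. 283.] [0.464 0.026 0.034]
jar_black 0.52 [207. 280.] [0.539 0.064 0.034]
jar_yellow 0.82 [183. 260.] [ 0.487 -0.046  0.034]
jar_yellow 0.23 [203. 262.] [0.557 0.013 0.034]
stand 0.83 [201. 261.] [ 0.526 -0.015  0.   ]
tray_top 0.83 [196. 263.] [ 0.531 -0.003  0.034]
tray_top 0.47 [208. 252.] [ 0.59  -0.002  0.034]
knob0_top 0.64 [158. 244.] [ 0.459 -0.126  0.084]
towel_roll 0.93 [293. 393.] [0.603 0.443 0.   ]
tape_roll 0.58 [142. 192.] [ 0.416 -0.417  0.   ]
tea_tin 0.81 [170. 149.] [ 0.618 -0.432 -0.   ]
side [-0.11987359 -0.76212213  1.34710293] [[0.76, 0.5, -0.41], [-0.65, 0.59, -0.48], [0.0, 0.63, 0.77]]
jar_red 0.65 [199. 274.] [ 0.6   -0.004  0.034]
jar_green 0.83 [161. 213.] [0.545 0.267 0.034]
jar_green 0.79 [275. 320.] [ 0.512 -0.311  0.034]
jar_green 0.5 [214. 276.] [ 0.56  -0.056  0.034]
jar_white 0.55 [217. 237.] [0.457 0.017 0.034]
jar_black 0.67 [194. 248.] [0.546 0.07  0.034]
jar_yellow 0.71 [224. 256.] [ 0.487 -0.044  0.034]
jar_yellow 0.55 [234. 268.] [ 0.492 -0.098  0.034]
stand 0.83 [214. 257.] [0.532 0.003 0.   ]
tray_top 0.69 [210. 262.] [ 0.536 -0.014  0.034]
towel_roll 0.93 [134. 198.] [0.605 0.445 0.   ]
tape_roll 0.56 [320. 323.] [ 0.43 -0.41  0.  ]
tea_tin 0.81 [286. 372.] [ 0.622 -0.427  0.   ]
tea_tin 0.74 [190. 248.] [0.574 0.104 0.   ]
pill_bottle 0.62 [158. 172.] [0.455 0.4   0.   ]
```

Run:
```python
import cv2,numpy as np
a=cv2.imread("pics/scene0.png");b=cv2.imread("pics/side0.png")
cv2.imwrite("pics/a.png",cv2.resize(a,(800,600)));
cv2.imwrite("pics/b.png",cv2.resize(b[130:300,150:380],(800,591),interpolation=cv2.INTER_CUBIC))
```

```text
(no output)
```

View pics/a.png

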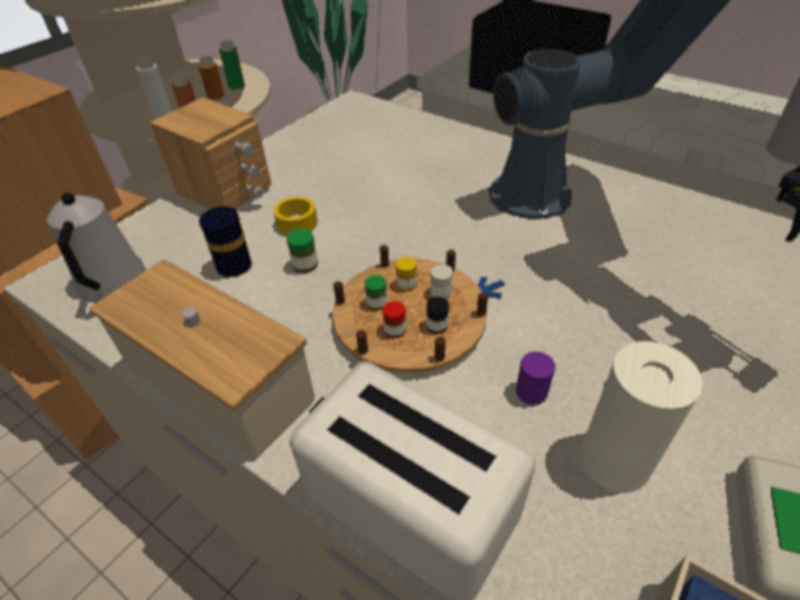

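View pics/b.png

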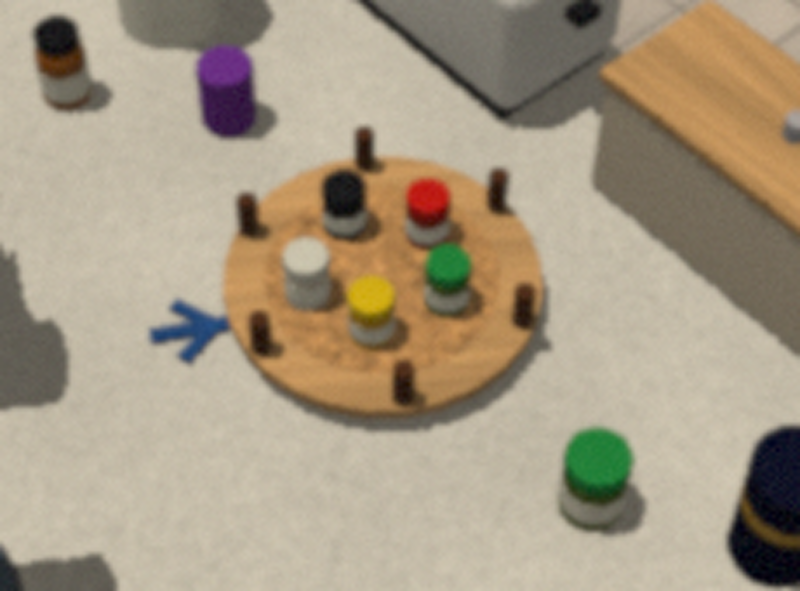

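The side view shows the red jar at (428,215) on the far side of the tray, and the blue arrow at (190,330) towards the robot. Look-alikes for jar_green are the tray's green jar (448,275), the larger green one off the tray (597,475) and the purple one (228,90), so the tray jar is the one meant. There is only one red lid. Next I'll measure the geometry.

```bash
cat > m.py <<'E'
from h import *
from scipy.optimize import least_squares
def blobs(m,P,mn=8):
    n,l=cv2.connectedComponents(m.astype(np.uint8)); 
    return [(int((l==i).sum()),np.round(np.median(P[l==i],0),4)) for i in range(1,n) if (l==i).sum()>=mn]
def measure(c):
    P=world(c); hsv=cv2.cvtColor(c["image"],cv2.COLOR_BGR2HSV); H,S,V=[hsv[...,i].astype(int) for i in range(3)]
    x,y,z=np.moveaxis(P,-1,0); ok=(c["z_map"]>0)&(np.abs(x-.52)<.3)&(np.abs(y)<.25)
    wood=ok&(abs(z-.034)<.005)&(S>60)
    p=P[wood][:,:2]; (cx,cy),r=cv2.minEnclosingCircle(p[(abs(p-np.median(p,0))<.17).all(1)].astype(np.float32)); print("tray",wood.sum(),cx,cy,r)
    blue=ok&(H>95)&(H<125)&(S>110)&(V>50)&(z<.02)&(x<.5); q=P[blue][:,:2]; print("blue",blue.sum(),np.round(q.mean(0),4),q.min(0),q.max(0))
    print("red",blobs(ok&((H<6)|(H>174))&(S>150)&(V>100)&(z>.085)&(z<.1),P))
    print("lids z~.094",blobs(ok&(abs(z-.094)<.004)&(np.hypot(x-cx,y-cy)<.11),P))
    print("knobs",blobs(ok&(z>.06)&(z<.092)&(abs(np.hypot(x-cx,y-cy)-.14)<.02),P,4))
    print("near things z>.05",blobs(ok&(z>.05)&(np.hypot(x-cx,y-cy)>.17),P,15))
    return P
E
python3 - <<'E'
from m import *
for n in ["scene","side"]:
    c=np.load(n+"0.npy",allow_pickle=True).item(); print(n); measure(c)
E
```

```text
scene
tray 3806 0.5365155935287476 -0.005181767977774143 0.15376538038253784
blue 79 [0.3679 0.0845] [0.33889514 0.05679802] [0.38678892 0.11322482]
red [(129, array([0.6039, 0.01  , 0.0944]))]
lids z~.094 [(109, array([ 0.4863, -0.0455,  0.0942])), (110, array([0.47  , 0.0268, 0.0942])), (120, array([ 0.5652, -0.0628,  0.0944])), (130, array([0.5504, 0.0688, 0.0943])), (137, array([0.6035, 0.0095, 0.0944]))]
knobs [(51, array([ 0.4652, -0.1166,  0.0782])), (56, array([0.4013, 0.0062, 0.0763])), (58, array([ 0.6044, -0.1245,  0.0783])), (59, array([0.4772, 0.1217, 0.079 ])), (67, array([ 0.6796, -0.0072,  0.0801])), (67, array([0.6167, 0.1157, 0.0787]))]
near things z>.05 [(1122, array([ 0.8038, -0.0946,  0.166 ])), (1152, array([0.8005, 0.1735, 0.1852]))]
side
tray 3434 0.5335856080055237 -0.004740149714052677 0.15487466752529144
blue 111 [0.3697 0.0786] [0.33779054 0.05592426] [0.39837362 0.1099868 ]
red [(97, array([0.5955, 0.0029, 0.0946]))]
lids z~.094 [(96, array([0.5461, 0.0624, 0.0934])), (92, array([0.5986, 0.0041, 0.0946])), (96, array([0.4686, 0.0222, 0.0946])), (98, array([ 0.5616, -0.0664,  0.0944])), (103, array([ 0.484 , -0.0496,  0.094 ]))]
knobs [(45, array([0.6079, 0.1082, 0.0802])), (43, array([ 0.6706, -0.0167,  0.0812])), (47, array([0.4677, 0.1146, 0.0794])), (49, array([ 0.594 , -0.1335,  0.0796])), (50, array([ 0.3929, -0.0033,  0.0808])), (55, array([ 0.4554, -0.1268,  0.0806]))]
near things z>.05 [(1717, array([0.7747, 0.1442, 0.147 ])), (1871, array([ 0.7869, -0.1465,  0.1357])), (39, array([0.561 , 0.247 , 0.0703]))]
```

The centre is about (0.5355, -0.005). The arrow is at 152.5° and the red jar at about 10°, so the tray needs about +142° anticlockwise. I'll push the knob at 117° round the near side with closed fingers at radius 145 mm.

send_rows:
  moves: "0 -10 0 -13 0; 0 -20 0 -27 0; 0 -20 0 -27 0; 0 -20 0 -27 0; 0 -20 0 -27 0; 0 -20 0 -27 0; 0 -20 0 -27 0; 0 -20 0 -27 0; 0 -20 0 -27 0; 0 -20 0 -27 0; 0 -20 0 -27 0; 0 -20 0 -27 0; 0 -20 0 -27 0; 0 -20 0 -27 0; 0 -20 0 -27 0; 0 -20 0 -27 0; 0 -7 0 -11 0; 0 0 0 0 0"

```text
time_s: 2.8
position: [0.512, 0.1359, 0.2227]
tcp_rot: [[0.354, 0.002, -0.935], [0.935, -0.0, 0.354], [0.0, -1.0, -0.002]]
force: [0.2, 0.4, -0.5]
opening: 0.004
```

send_rows:
  moves: "0 0 0 0 7; 0 0 0 0 7; 0 0 0 0 7; 0 0 0 0 7; 0 0 0 0 7; 0 0 0 0 7; 0 0 0 0 7; 0 0 0 0 7; 0 0 0 0 7; 0 0 0 0 7; 0 0 0 0 7; 0 0 0 0 7; 0 0 0 0 7; 0 0 0 0 7; 0 0 0 0 7; 0 0 0 0 7; 0 0 0 0 7; 0 0 0 0 7; 0 0 0 0 7; 0 0 0 0 7"

```text
time_s: 4.47
position: [0.5082, 0.14, 0.2225]
tcp_rot: [[0.33, -0.001, 0.944], [-0.944, 0.001, 0.33], [-0.001, -1.0, -0.001]]
force: [-0.3, -1.2, -0.5]
opening: 0.003
```

send_rows:
  moves: "0 0 0 0 5; 0 0 0 0 4.5; 0 0 0 0 0; 0 0 0 0 0"

```text
time_s: 4.8
position: [0.5086, 0.1395, 0.2225]
tcp_rot: [[0.177, -0.001, 0.984], [-0.984, 0.0, 0.177], [-0.001, -1.0, -0.001]]
force: [0.4, -0.7, 0.8]
opening: 0.007
```

Run:
```python
from h import *
s=read_state(); print(s["time_s"],s["position"],np.round(s["tcp_rot"],3),s["opening"],s["force"])
r=s["tcp_rot"]; print("need tool shift mm",np.array(r).T@(np.array([.510,.138,.052])-s["position"])*1000)
```

```text
4.8 [0.5086442  0.139501   0.22253074] [[ 0.177 -0.001  0.984]
 [-0.984  0.     0.177]
 [-0.001 -1.    -0.001]] 0.00651800600482747 [ 0.38337644 -0.73072809  0.75298324]
need tool shift mm [  1.82201923 170.52874939   1.20371714]
```

send_rows:
  moves: "0 0.5 20 0.3 0; 0 0.5 30 0.3 0; 0 0.5 30 0.3 0; 0 0.3 30 0.3 0; 0 0 25 0 0; 0 0 20 0 0; 0 0 10 0 0; 0 0 5 0 0; 0 0 0 0 0; 0 0 0 0 0"

```text
time_s: 5.63
position: [0.5117, 0.1369, 0.0532]
tcp_rot: [[0.174, 0.001, 0.985], [-0.985, 0.0, 0.174], [0.0, -1.0, 0.001]]
force: [0.4, -0.2, 0.0]
opening: 0.002
```

send_rows:
  moves: "0 0.05 0 -2.5 -1; 0 0.1 0 -3.8 -1.5; 0 0.1 0 -3.8 -1.5; 0 0.1 0 -3.8 -1.5; 0 0.1 0 -3.8 -1.5; 0 0.1 0 -3.8 -1.5; 0 0.1 0 -3.8 -1.5; 0 0.1 0 -3.8 -1.5; 0 0.1 0 -3.8 -1.5; 0 0.1 0 -3.8 -1.5; 0 0.1 0 -3.8 -1.5; 0 0.1 0 -3.8 -1.5; 0 0.1 0 -3.8 -1.5; 0 0.1 0 -3.8 -1.5; 0 0.1 0 -3.8 -1.5; 0 0.1 0 -3.8 -1.5"

```text
time_s: 6.97
position: [0.458, 0.1142, 0.054]
tcp_rot: [[0.554, 0.005, 0.833], [-0.833, 0.0, 0.554], [0.002, -1.0, 0.004]]
force: [1.2, 0.4, -0.2]
opening: 0.004
```

Run:
```python
from m import *
s=read_state(); d=np.array(s["position"])[:2]-[.5355,-.0052]; print(s["time_s"],s["position"],np.hypot(*d),np.degrees(np.arctan2(d[1],d[0])),s["force"])
c=capture("side"); cv2.imwrite("pics/c.png",cv2.resize(c["image"][100:310,120:400],(800,600))); measure(c)
```

```text
6.9667 [0.45795967 0.11422167 0.05401615] 0.14238693053877619 122.99560800236773 [ 1.15676066  0.38781668 -0.16319657]
tray 3312 0.533831775188446 -0.0057060797698795795 0.15470623970031738
blue 111 [0.3684 0.0789] [0.33546767 0.05405606] [0.39409798 0.11098333]
red [(97, array([0.5918, 0.0177, 0.0938]))]
lids z~.094 [(98, array([0.5952, 0.0195, 0.0939])), (45, array([0.5338, 0.0567, 0.0935])), (96, array([ 0.5757, -0.0583,  0.0936])), (104, array([0.4612, 0.0052, 0.0939])), (113, array([ 0.4957, -0.0604,  0.0943]))]
knobs [(10, array([0.5831, 0.1308, 0.0824])), (45, array([0.6678, 0.019 , 0.0782])), (71, array([0.444 , 0.0999, 0.0804])), (52, array([ 0.6232, -0.1151,  0.0799])), (55, array([ 0.3941, -0.0364,  0.0796])), (52, array([ 0.4857, -0.1419,  0.0806]))]
near things z>.05 [(8724, array([0.3102, 0.1121, 0.6874])), (1719, array([0.7748, 0.1443, 0.1479])), (1872, array([ 0.7868, -0.1462,  0.1342])), (419, array([0.4116, 0.152 , 0.1676]))]
```

View pics/c.png

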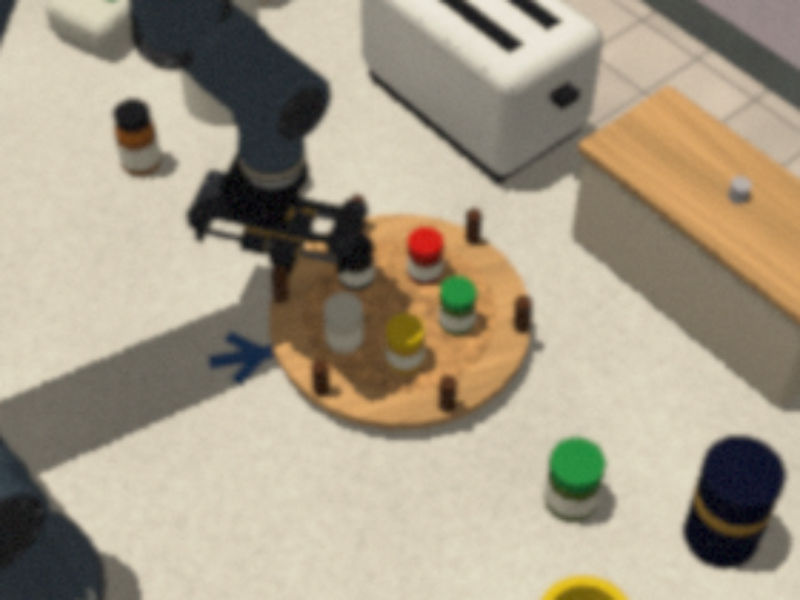

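The knob is being pushed cleanly: the red jar has gone from about 10° to 24°, and the jars are undisturbed. Carrying on.

send_rows:
  moves: "0 0.1 0 -5 -2; 0 0.14 0 -6.3 -2.5; 0 0.14 0 -6.3 -2.5; 0 0.14 0 -6.3 -2.5; 0 0.14 0 -6.3 -2.5; 0 0.14 0 -6.3 -2.5; 0 0.14 0 -6.3 -2.5; 0 0.14 0 -6.3 -2.5; 0 0.14 0 -6.3 -2.5; 0 0.14 0 -6.3 -2.5; 0 0.14 0 -6.3 -2.5; 0 0.14 0 -6.3 -2.5; 0 0.14 0 -6.3 -2.5; 0 0.14 0 -6.3 -2.5; 0 0.14 0 -6.3 -2.5; 0 0.14 0 -6.3 -2.5; 0 0.14 0 -6.3 -2.5; 0 0.14 0 -6.3 -2.5; 0 0.1 0 -5 -2; 0 0.1 0 -3.8 -1.5"

```text
time_s: 8.68
position: [0.3948, 0.0144, 0.0535]
tcp_rot: [[0.989, 0.004, 0.147], [-0.147, -0.001, 0.989], [0.004, -1.0, -0.0]]
force: [0.6, 1.4, 1.1]
opening: 0.004
```

```bash
cat > t.py <<'E'
from m import *
s=read_state(); d=np.array(s["position"])[:2]-[.5355,-.0052]; x=np.array(s["tcp_rot"])[:,0]; print(s["time_s"],s["position"],np.hypot(*d),np.degrees(np.arctan2(d[1],d[0])),"xdir+180",np.degrees(np.arctan2(x[1],x[0]))+180,s["force"])
for n in ["side","scene"]:
    c=capture(n); cv2.imwrite("pics/%s_%d.png"%(n,int(s["time_s"]*10)),cv2.resize(c["image"][100:310,120:400],(800,600))); print(n); measure(c)
E
python3 t.py
```

```text
8.6833 [0.39483452 0.01441848 0.05354595] 0.14202697973364478 172.06022810393438 xdir+180 171.57528832111754 [0.57245109 1.40929071 1.05682525]
side
tray 2861 0.5354053378105164 -0.007618311792612076 0.15606920421123505
blue 48 [0.3641 0.0706] [0.33343915 0.05561832] [0.39625572 0.09709607]
red [(106, array([0.5503, 0.0561, 0.0943]))]
lids z~.094 [(91, array([0.553 , 0.0559, 0.0945])), (98, array([ 0.6006, -0.0107,  0.0943])), (45, array([0.4765, 0.0442, 0.0937])), (99, array([ 0.5486, -0.0714,  0.0939])), (97, array([ 0.4772, -0.0548,  0.0942]))]
knobs [(46, array([0.6008, 0.1112, 0.0791])), (47, array([ 0.6705, -0.0072,  0.0787])), (50, array([ 0.601 , -0.1301,  0.0789])), (73, array([ 0.3911, -0.0079,  0.0784])), (49, array([ 0.4633, -0.1307,  0.0804]))]
near things z>.05 [(12432, array([0.3077, 0.0207, 0.6646])), (1707, array([0.7745, 0.145 , 0.1473])), (1875, array([ 0.7868, -0.1464,  0.1351]))]
scene
tray 3824 0.5370071530342102 -0.005173157900571823 0.15322396159172058
blue 69 [0.3654 0.0862] [0.34125653 0.05670951] [0.38666906 0.11305517]
red [(136, array([0.5567, 0.0608, 0.094 ]))]
lids z~.094 [(101, array([ 0.4822, -0.0516,  0.0941])), (118, array([0.4791, 0.0399, 0.0943])), (111, array([ 0.5549, -0.0671,  0.0945])), (131, array([ 0.6047, -0.0056,  0.0943])), (130, array([0.5566, 0.0603, 0.0941]))]
knobs [(48, array([ 0.4731, -0.1228,  0.079 ])), (68, array([0.4044, 0.0201, 0.0742])), (59, array([ 0.612 , -0.1196,  0.078 ])), (61, array([0.4696, 0.1175, 0.0791])), (67, array([0.6805, 0.0015, 0.0799])), (68, array([0.6093, 0.1203, 0.0793]))]
near things z>.05 [(157, array([ 0.3602, -0.0176,  0.5054])), (1279, array([0.3649, 0.0774, 0.489 ])), (1973, array([0.2589, 0.1862, 0.5026])), (470, array([ 0.3451, -0.014 ,  0.4354])), (287, array([0.3401, 0.0484, 0.1658])), (1126, array([ 0.8041, -0.0941,  0.1659])), (1154, array([0.8002, 0.1739, 0.1851]))]
```

send_rows:
  moves: "0 0.1 0 -5 -2; 0 0.12 0 -6.3 -2.5; 0 0.12 0 -6.3 -2.5; 0 0.12 0 -6.3 -2.5; 0 0.12 0 -6.3 -2.5; 0 0.12 0 -6.3 -2.5; 0 0.12 0 -6.3 -2.5; 0 0.12 0 -6.3 -2.5; 0 0.12 0 -6.3 -2.5; 0 0.12 0 -6.3 -2.5; 0 0.12 0 -6.3 -2.5; 0 0.12 0 -6.3 -2.5; 0 0.12 0 -6.3 -2.5; 0 0.12 0 -6.3 -2.5; 0 0.12 0 -6.3 -2.5; 0 0.12 0 -6.3 -2.5; 0 0.12 0 -6.3 -2.5; 0 0.12 0 -6.3 -2.5; 0 0.12 0 -6.3 -2.5; 0 0.12 0 -6.3 -2.5"

```text
time_s: 10.45
position: [0.4269, -0.1007, 0.053]
tcp_rot: [[0.754, -0.001, -0.657], [0.657, 0.001, 0.754], [-0.0, -1.0, 0.001]]
force: [0.1, 1.5, 1.4]
opening: 0.005
```

send_rows:
  moves: "0 0.12 0 -6.3 -2.5; 0 0.12 0 -6.3 -2.5; 0 0.12 0 -6.3 -2.5; 0 0.1 0 -5 -2; 0 0.1 0 -5 -2; 0 0.1 0 -3.8 -1.5; 0 0.1 0 -3.8 -1.5; 0 0.05 0 -2.5 -1; 0 0.05 0 -2.5 -1; 0 0 0 0 0; 0 0 0 0 0"

```text
time_s: 11.37
position: [0.4589, -0.1283, 0.0528]
tcp_rot: [[0.538, 0.001, -0.843], [0.843, -0.001, 0.538], [-0.0, -1.0, -0.001]]
force: [-0.1, -0.1, 0.6]
opening: 0.01
```

```bash
python3 t.py; ls pics
```

```text
11.3667 [ 0.45894501 -0.12827649  0.05277055] 0.14494305764539872 -121.88208750465758 xdir+180 237.48264173432995 [-0.09866249 -0.09614907  0.55540956]
side
tray 2174 0.5316888093948364 -0.008167151361703873 0.15263162553310394
blue 109 [0.3697 0.0779] [0.33544408 0.05300132] [0.39791182 0.1062835 ]
red [(106, array([0.4792, 0.0342, 0.094 ]))]
lids z~.094 [(101, array([0.4825, 0.0357, 0.094 ])), (33, array([ 0.5652, -0.0892,  0.0944])), (70, array([ 0.4646, -0.0393,  0.0947]))]
knobs [(43, array([0.6682, 0.0097, 0.0797])), (47, array([0.4472, 0.1014, 0.0787])), (47, array([ 0.6154, -0.1206,  0.0809])), (46, array([ 0.3929, -0.0273,  0.079 ]))]
near things z>.05 [(13887, array([ 0.3344, -0.0976,  0.6197])), (1719, array([0.7747, 0.1452, 0.1462])), (1876, array([ 0.7868, -0.147 ,  0.1352]))]
scene
tray 3826 0.5358485579490662 -0.004111228045076132 0.1522977203130722
blue 51 [0.3647 0.0898] [0.33674006 0.0559071 ] [0.38766258 0.11240574]
red [(120, array([0.4881, 0.0406, 0.0941]))]
lids z~.094 [(106, array([ 0.4754, -0.0401,  0.0941])), (115, array([ 0.5582, -0.0734,  0.0944])), (116, array([0.4866, 0.0401, 0.0941])), (131, array([ 0.6035, -0.0141,  0.0942])), (135, array([0.5666, 0.0565, 0.0943]))]
knobs [(52, array([ 0.4028, -0.0187,  0.0792])), (43, array([ 0.4865, -0.1307,  0.0799])), (59, array([0.4568, 0.1095, 0.0781])), (61, array([ 0.6247, -0.1108,  0.0777])), (67, array([0.5948, 0.1278, 0.0797])), (66, array([0.6784, 0.0165, 0.0805]))]
near things z>.05 [(3553, array([0.2766, 0.1411, 0.4828])), (940, array([ 0.4206, -0.1525,  0.4278])), (163, array([ 0.4518, -0.1959,  0.1623])), (1124, array([ 0.8039, -0.0935,  0.166 ])), (1145, array([0.8004, 0.1734, 0.1851]))]
a.png
b.png
c.png
scene0.png
scene_113.png
scene_86.png
side0.png
side_113.png
side_86.png
```

send_rows:
  moves: "0 0.05 0 -2.5 -1; 0 0.1 0 -3.8 -1.5; 0 0.1 0 -3.8 -1.5; 0 0.1 0 -3.8 -1.5; 0 0.1 0 -3.8 -1.5; 0 0.1 0 -3.8 -1.5; 0 0.1 0 -3.8 -1.5; 0 0.05 0 -2.5 -1; 0 0.05 0 -2.5 -1; 0 0 0 0 0; 0 0 0 0 0; 0 0 0 0 0"

```text
time_s: 12.47
position: [0.4861, -0.1415, 0.0526]
tcp_rot: [[0.35, 0.001, -0.937], [0.937, -0.0, 0.35], [-0.0, -1.0, -0.001]]
force: [-0.1, 0.1, 0.5]
opening: 0.004
```

```bash
python3 t.py | grep -v near
```

```text
12.4667 [ 0.48606571 -0.14148939  0.05258922] 0.1449777497994823 -109.93650048117405 xdir+180 249.48533307103008 [-0.08992666  0.13422121  0.51980127]
side
tray 2095 0.5321050882339478 -0.006125542800873518 0.1528574526309967
blue 104 [0.3704 0.0785] [0.33663446 0.05320694] [0.39672039 0.10959166]
red [(112, array([0.4721, 0.0215, 0.0937]))]
lids z~.094 [(60, array([0.5442, 0.0564, 0.0942])), (100, array([0.4753, 0.0226, 0.0937])), (88, array([ 0.4765, -0.0534,  0.0939]))]
knobs [(38, array([0.5562, 0.1267, 0.0786])), (52, array([0.4254, 0.0806, 0.0788])), (51, array([ 0.6366, -0.1003,  0.0797])), (54, array([ 0.3997, -0.0557,  0.0798])), (4, array([ 0.4748, -0.1496,  0.084 ]))]
scene
tray 3827 0.5368890166282654 -0.004315789323300123 0.15281862020492554
blue 60 [0.3696 0.0906] [0.33782397 0.07282923] [0.38888009 0.11441428]
red [(119, array([0.4794, 0.0293, 0.0942]))]
lids z~.094 [(107, array([ 0.4847, -0.0519,  0.0942])), (113, array([0.479 , 0.0285, 0.0943])), (122, array([ 0.5737, -0.0674,  0.094 ])), (132, array([0.5533, 0.0618, 0.0946])), (134, array([ 6.044e-01, -2.000e-04,  9.420e-02]))]
knobs [(48, array([ 0.4086, -0.0463,  0.08  ])), (80, array([ 0.5095, -0.1366,  0.0789])), (56, array([0.4362, 0.0893, 0.0799])), (66, array([ 0.6455, -0.091 ,  0.0774])), (64, array([0.5674, 0.1367, 0.0802])), (64, array([0.6721, 0.0453, 0.08  ]))]
```

The red jar is at 152.5°, in line with the arrow. Backing off the knob and rising.

send_rows:
  moves: "0 0 0 4 0; 0 -1 0 8 0; 0 -2 0 8 0; 0 0 0 3 0; 0 0 -10 0 0; 0 0 -25 0 0; 0 0 -35 0 0; 0 0 -35 0 0; 0 0 -35 0 0; 0 0 -30 0 0; 0 -20 0 0 0; 0 -35 0 0 0; 0 -35 0 0 0; 0 -35 0 0 0; 0 -35 0 0 0; 0 -20 0 0 0; 0 -10 0 0 0; 0 0 0 0 0; 0 0 0 0 0"

```text
time_s: 14.15
position: [0.3965, -0.3132, 0.2228]
tcp_rot: [[0.351, 0.0, -0.936], [0.936, 0.001, 0.351], [0.001, -1.0, 0.0]]
force: [-0.3, -0.2, 0.9]
opening: 0.008
```

```bash
python3 t.py | grep -v near; ls pics
python3 - <<'E'
from h import *
c=capture("side"); cv2.imwrite("pics/fin.png",cv2.resize(c["image"][100:310,120:400],(800,600)))
for t in ["towel_roll","tape_roll","tea_tin","pill_bottle"]:
    for m in mark_of(c,t)[:1]: print(t,round(m["p"],2),np.round(plane(c,*m["pixel"],0),3))
E
```

```text
14.15 [ 0.39646683 -0.31323968  0.22275009] 0.3379625183691979 -114.29195342998494 xdir+180 249.44611910988846 [-0.29678574 -0.20515017  0.88765147]
side
tray 2029 0.5103128552436829 -0.0036980807781219482 0.15025782585144043
blue 105 [0.3702 0.0779] [0.3356819  0.05417126] [0.39669681 0.11180764]
red [(108, array([0.4731, 0.0218, 0.0944]))]
lids z~.094 [(102, array([0.476 , 0.0246, 0.0946])), (111, array([ 0.4812, -0.0563,  0.0943]))]
knobs [(15, array([0.6588, 0.0355, 0.0716])), (24, array([0.4224, 0.0865, 0.0826])), (15, array([ 0.5061, -0.1493,  0.0809])), (40, array([ 0.3969, -0.0566,  0.0767]))]
scene
tray 3810 0.5362700819969177 -0.003976250067353249 0.1533934324979782
blue 65 [0.3689 0.0894] [0.33862348 0.06238321] [0.39163664 0.11287179]
red [(105, array([0.4806, 0.0292, 0.0942]))]
lids z~.094 [(109, array([ 0.4844, -0.0518,  0.0942])), (110, array([0.4789, 0.0289, 0.0943])), (117, array([ 0.5733, -0.0674,  0.0941])), (135, array([0.5538, 0.0616, 0.094 ])), (136, array([6.046e-01, 1.000e-04, 9.430e-02]))]
knobs [(47, array([ 0.4089, -0.0472,  0.0804])), (56, array([ 0.5145, -0.1374,  0.0784])), (56, array([0.4356, 0.0895, 0.0797])), (62, array([ 0.6457, -0.0909,  0.0797])), (67, array([0.5671, 0.1366, 0.0802])), (67, array([0.6717, 0.0457, 0.0814]))]
a.png
b.png
c.png
scene0.png
scene_113.png
scene_124.png
scene_141.png
scene_86.png
side0.png
side_113.png
side_124.png
side_141.png
side_86.png
towel_roll 0.51 [0.594 0.442 0.   ]
tape_roll 0.89 [ 0.421 -0.423  0.   ]
tea_tin 0.92 [ 0.624 -0.429  0.   ]
pill_bottle 0.67 [0.458 0.416 0.   ]
```

View pics/fin.png

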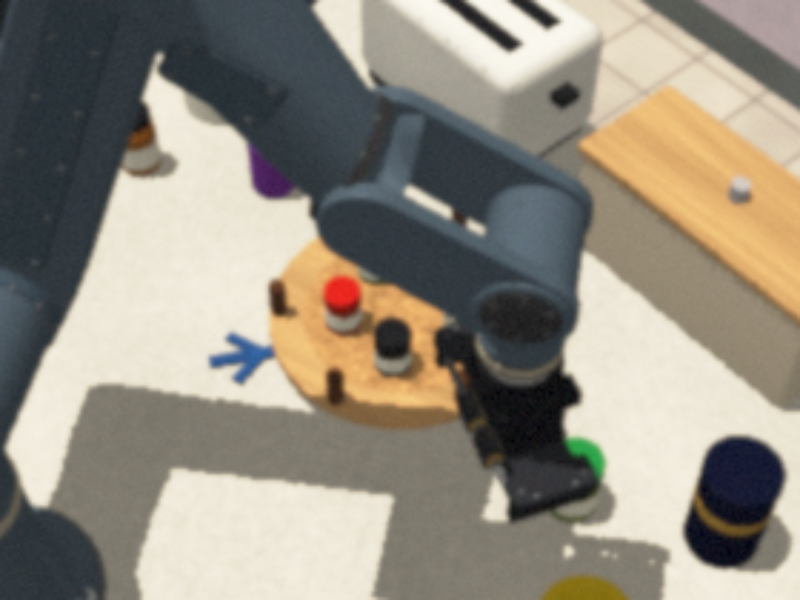

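The final view shows the red jar at (343,305), in line with the arrow at (240,357). The hand is clear of everything and all the jars are upright.

```bash
python3 -c "
from rig import *
print(hand_in())"
```

```text
the job is handed in; nothing more can be done
None
```

I turned the tray about 142° anticlockwise by pushing one knob round the near side with the closed fingers. I then backed off, raised the hand clear and handed in at about 14 s; no verdict is given.

**Alignment:** the red jar's bearing from the axis matches the arrow's to within about 1–2°, roughly 2 mm sideways against the 15 mm allowed. The two cameras differ by a few mm (scene: jar 149.8°, arrow 150.8°; side: jar 154.6°, arrow 153°), but in each view the jar lines up with the arrow.

**Jars and tray:** in the scene camera all five lids were at 94 mm, so the jars are standing. Their positions and the knobs did not change as the hand drew away. Wrist force stayed at about 2 N or less wherever I read it.

**Bystanders:** the tape roll, tea tin and towel roll measured within about 1.5 cm of where they started. The pill bottle read 16 mm off, and the towel roll reading was uncertain. Both were partly hidden by the arm in that view and the hand never came near them, so I put this down to detector error. I did not check it with another view.

**Side camera:** its last tray-circle fit was off because the arm covered part of the tray, so I used its earlier value.

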